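# Set the wall clock to three

### The arm

A 6-joint arm with a two-finger parallel gripper is mounted at the origin on the work surface. World frame = base frame: x ahead of the robot, y to its left, z up, the work surface at z = 0. Lengths are in mm, angles in rad, forces in N, time in s.
With the tool pointing down it reaches from about 300 to 775 mm from the base axis. Payload 14.6 kg.
Tool frame: the origin (TCP) lies at the very end of the fingers, on their centre line; the grasp point (between the pads) lies 19 mm behind it; z points along the fingers, y is the line along which they close (so a half turn about z gives the same grasp; the last joint's range is limited). The gripper opens to 94 mm and grips with 3 to 60 N. Pads are 16 mm wide; open, the fingers measure 119 mm over their backs; the gripper's body (75 mm by 177 mm) begins 78 mm behind the grasp point.
Start: joints at [1.242, 0.3, 1.521, -0, 1.321, -0.067], TCP at [142.349, 531.25, 205.446] pointing down, gripper open.
Joint ranges: [-3.03, 3.03], [-0.79, 2.21], [0.23, 2.52], [-1.04, 4.18], [0, 3.07], [-2.55, 2.55]. Speed limits (rad/s): [2.22, 2.22, 2.57, 3.14, 3.14, 3.14].

### API

Orientations are given as [roll, pitch, yaw] about the fixed x, y, z axes, in that order (R = Rz(yaw) Ry(pitch) Rx(roll)).
In Python, from cell import read_state, viewer, manip, models gives the robot as it stands.
- The arm moves only by the tool carry_out, never from a script. Its argument "deltas" is a list of rows, each an object with "dp": the shift along the tool's x, y, z in mm, a list of three; "roll": the turn about the tool's z in degrees; "gripper": the opening, from -1 (shut) to 1 (fully open), so that 0 is half open. In form: [{"dp": [tx, ty, tz], "roll": roll, "gripper": gripper}, ...]. A call has 1 to 12 rows; each row is the pose to reach, as a shift and turn from the pose commanded when the call began, along the tool's axes at that moment; what a row does not reach only later rows make up. A row lasts 1/12 s, in which the tool goes at most 41.7 mm and 7.16 degrees, less where a joint would pass 70% of its speed; a pose out of reach is approached as far as the arm can. A call with a gripper value outside its range is refused whole. The fingers move at their own pace and stop on an object; "newtons" is the grip in N (left out, the last holds). Time passes only in rows, so rows that repeat a pose let the fingers close. It gives the time, the measured TCP pose, the force, the opening and the grip force at its end, in the units of the state.
- read_state(): the state, without advancing time (a new reading comes with each control period).
- viewer.camera(name): name is "scene" or "top"; returns the picture (480x640x3 uint8, red, green, blue); there is no depth.
- viewer.camera_params(name): a dict with "fovy" (degrees; the focal length in pixels is half the picture's height over the tangent of half this angle, whatever the lens; pixels are square), "cx", "cy" (the principal point, pixels), "eye" and "attitude" of the camera in the world. Camera axes: x right, y up, looking along -z (the intrinsics and any distortion apply to the point x, -y, -z); pixel columns grow to the right and rows downward; lengths in mm; the calibration is good to about 2 mm. A picture is of the moment at which its call begins. camera_params takes no time and is no camera call.
- manip.sign_off(): hands the job in; it is judged then, once.
Trained networks look in the newest picture that a camera, given by its name, has taken for a name from the list of things; names that differ only in an ending like _2 or _b are one class to them, and where a whole thing is asked for, a point or a joint stands for the part that bears it (a point fixed in the world has none). Each returns a list of dicts, best first, with "p" (0 to 1); they miss things now and then, are a little off and sometimes report something else, mostly with a low value. They report only what shows in the picture. A call takes as long as a camera call.
- models.cut_out(camera, label): "region" (480x640 bool, what is visible of it) and "box" ([left, top, right, bottom] in pixels, round what is visible of it).
The state is a dict: "clock": time; "joints": joint angles; "qd": joint speeds; "effort": joint torques, N m; "eef_pos": TCP position; "eef_rot": TCP orientation; "wrist_force": force on the tool from outside, world axes, zero at the start; "moment": the same for the moment, N m; "finger_gap": finger opening in mm; "finger_force": force on a finger pad.
Only numpy, scipy, OpenCV 4.12 (cv2) and the standard library are available. Lean on these libraries where they do the work, as an engineer would, in place of code of your own. Each camera call takes 0.05 s, during which the arm holds its last target. There are 200 camera calls.

### The job

The wall clock lying face up on the bench shows some time after two o'clock: set it on to three o'clock, to the minute, by gently pushing its long minute hand round clockwise with one fingertip (nudging it back a little is fine if you overshoot; the geared hour hand follows by itself). Do not touch the hour hand, pinch nothing, leave the clock lying where it is and do not disturb the pocket watch, oil jar and screwdriver beside it; finish clear of everything.

Things in the scene. Friction and masses are not known exactly. Their poses are not given: they have to be found in the camera images.
- clock: Round wall clock on its back, glass off, 1.5 kg, loose. Steel rim 304 mm across, 42 mm high, wall 11 mm; white dial inside it, radius 141, 30 mm above the bench. Origin: centre of underside. x axis points to 12 o'clock, z up; 3 o'clock lies along -y. 12 has a double bar (other hours one bar, no numerals) and outside the rim a hanging lug and ring, reaching 195 mm from the centre.
- dial_centre (a point): Centre of the dial, on its surface, 30 mm above the bench; both hands turn about the vertical axis through it. The hub in the middle (radius 9 mm) reaches 25 mm above the dial.
- twelve (a point): Point on the dial surface at the middle of the double 12 o'clock bar, 124 mm from the centre.
- time_setting (a joint): Minute hand's angle, rad, clockwise positive from above: 0 = two o'clock (hand at 12), 6.283 = three o'clock (hand at 12, one turn later); a minute is 0.105. In the clock's frame the hand points at minus this angle about z. Starts at 0.5 to 4.0. Light friction (0.035 N m, about 0.4 N near the hand's end), either way; stays where left. Hour hand turns at 1/12.
- minute_hand: Long dark steel minute hand: flat bar reaching 114 mm from the axis, 11 mm wide (7 mm in the last 24 mm), 5 mm thick, 38 mm tail. Underside 16, top 21 mm above the dial (46 and 51 mm above the bench): a fingertip lowered to between dial and hand, further out than the hour hand reaches, pushes its side. Origin on the axis at its underside; x along the hand to its tip, z up.
- minute_tip (a point): The outer end of the minute hand, at half its thickness, 114 mm from the axis and 48.5 mm above the bench.
- hour_hand: The short dark steel hour hand, 67 mm from the axis to its tip, 15 mm wide, 3 mm thick, lying 6 to 9 mm above the dial, under the minute hand. Geared to the minute hand. Not to be touched. Origin on the axis at its underside. At two o'clock it points 60 degrees clockwise of 12.
- pocket_watch: Steel pocket watch lying face up on the bench beside the clock, 50 mm across, 15 mm high, crown and bow to its x side. Origin: centre of its underside. Leave alone.
- oil_jar: Small amber glass jar with a black cap standing on the bench beside the clock, 42 mm across, 50 mm high. Origin: centre of its underside. Leave alone.
- screwdriver: Screwdriver, about 150 mm long, lying on the bench beside the clock along its x axis, handle to -x. Leave alone.

How it is judged:
By the outcome, as a careful person would: the job done as asked, in the order asked, and still so for the second after the job is handed in, with the robot touching nothing.
It also fails if it takes over 58 s, if anything falls off the work surface, if the arm or the gripper's body presses on something with over 40 N, if the wrist force passes 120 N, or if a joint passes its speed limit or range.

## Working session

There is one attempt and no reset: what is moved stays moved. The work goes in short steps, Python scripts to look and compute and a tool call to move; the robot and the scene stay as the last step left them, time stands still between calls to the robot, and variables do not carry over. Pictures are saved under pics/ and viewed, at most 10 in all, crops included, and the job is handed in when it is done.

Besides the shell and the picture viewer there is one more tool, called after "Call:" in YAML: its name, and indented under it one key for each argument. carry_out: Moves the arm, as the interface text tells. Its arguments: {"type":"object","properties":{"deltas":{"type":"array"},"newtons":{"type":"number"}},"required":["deltas"]}

```bash
mkdir -p pics; ls
python3 - <<'E'
from cell import read_state, viewer, models
import cv2,numpy as np
s=read_state();print(s)
for c in("scene","top"):
    im=viewer.camera(c);cv2.imwrite(f"pics/{c}0.png",im[:,:,::-1]);print(c,viewer.camera_params(c))
    for l in("clock","dial_centre","minute_hand","hour_hand","pocket_watch","oil_jar","screwdriver"):
        for d in models.cut_out(c,l)[:2]:
            ys,xs=np.nonzero(d["region"]);print(l,round(d["p"],2),d["box"],xs.mean().round(1),ys.mean().round(1),len(xs))
E
```

```text
pics
{'clock': 0.0, 'joints': array([ 1.24239611e+00,  3.00460675e-01,  1.52157838e+00, -1.01519511e-05,
        1.32067311e+00, -6.65825770e-02]), 'qd': array([ 1.64167001e-04, -7.14174227e-04, -7.11553306e-05, -8.00216493e-04,
       -7.87550964e-04,  1.92875397e-04]), 'effort': array([-7.03333135e-04, -5.31807590e+01, -3.52733767e+01,  7.07564154e-02,
        2.44054024e-02, -9.25837071e-05]), 'eef_pos': array([142.2739669 , 531.01593315, 204.89318257]), 'eef_rot': array([-3.14047497e+00, -6.46735123e-05,  2.87977750e+00]), 'wrist_force': array([-0.52706708, -0.28249054,  0.03385052]), 'moment': array([ 0.0433293 , -0.06286454,  0.0365448 ]), 'finger_force': 0.0, 'finger_gap': 94.2695300828696}
scene {'fovy': 44.819583786148954, 'cx': 315.6475407165469, 'cy': 247.4161646341911, 'eye': array([1042.7475166 ,  378.82294814,  987.65086178]), 'attitude': array([ 0.5518519 , -0.01005101,  2.21646695])}
clock 0.65 [167.0, 150.9, 340.9, 289.1] 262.1 217.7 16975
clock 0.64 [240.7, 184.7, 269.1, 215.5] 255.4 200.3 226
dial_centre 0.58 [168.1, 147.6, 342.5, 289.4] 262.2 217.7 17048
minute_ha
[... 357 characters left out ...]
52
top {'fovy': 47.504535217800374, 'cx': 321.70056606566266, 'cy': 243.54910375619767, 'eye': array([ 487.34791926,   39.94174503, 1132.85624793]), 'attitude': array([ 0.10255044, -0.00249231, -1.54504256])}
clock 0.84 [317.1, 190.4, 469.2, 342.1] 391.7 264.1 18070
dial_centre 0.93 [312.0, 185.5, 469.9, 344.9] 391.9 263.8 18022
minute_hand 0.77 [348.1, 252.8, 406.6, 297.6] 375.7 275.5 303
hour_hand 0.68 [382.1, 260.4, 423.0, 279.0] 405.9 268.9 204
pocket_watch 0.67 [327.5, 157.5, 356.6, 183.8] 341.0 170.9 499
pocket_watch 0.43 [315.7, 188.6, 466.1, 342.1] 392.0 263.7 18330
oil_jar 0.84 [488.2, 241.1, 512.6, 258.9] 499.6 249.9 445
screwdriver 0.59 [454.8, 295.0, 495.1, 353.7] 469.4 333.9 528
```

View pics/top0.png

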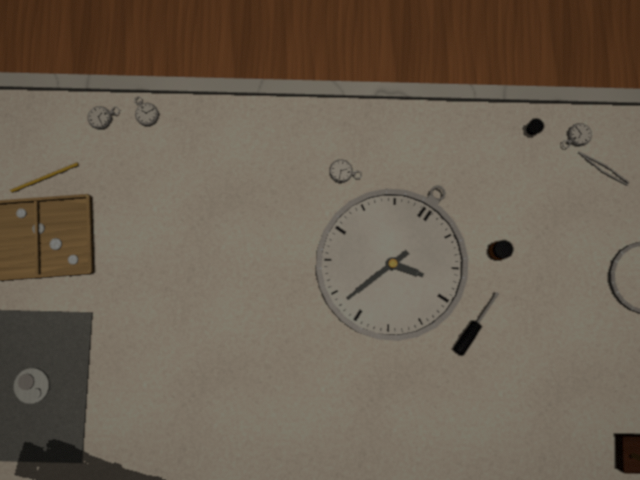

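View pics/scene0.png

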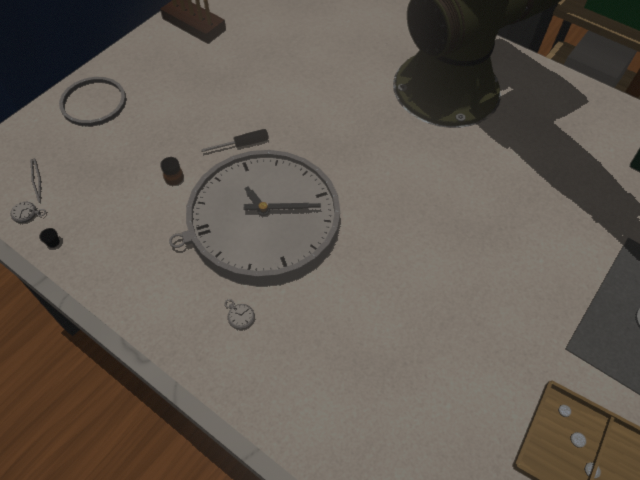

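The top view shows the hub at (392,263), the double 12 bar at (425,213) and the minute tip at (349,297). That puts the hand about 198° past 12, roughly 2:33. The hour hand tip at (422,274) agrees with this.

```bash
cat > h.py <<'E'
import numpy as np,cv2
from scipy.spatial.transform import Rotation as R
from cell import read_state, viewer, models
def ground(c,uv,z):
    p=viewer.camera_params(c);f=240/np.tan(np.radians(p["fovy"]/2))
    uv=np.atleast_2d(np.array(uv,float))
    d=np.c_[(uv[:,0]-p["cx"])/f,-(uv[:,1]-p["cy"])/f,-np.ones(len(uv))]@R.from_euler("xyz",p["attitude"]).as_matrix().T
    return (p["eye"]+d*((z-p["eye"][2])/d[:,2])[:,None])[:,:2]
def rect(c,z,shape,x0,y0,x1,y1,s):
    "orthophoto at height z: s px/mm, rows=-x, cols=-y (seen from above, x up)"
    q=np.array([[x1,y1],[x1,y0],[x0,y0],[x0,y1]],float)
    p=viewer.camera_params(c);f=240/np.tan(np.radians(p["fovy"]/2))
    v=(np.c_[q,np.full(4,z)]-p["eye"])@R.from_euler("xyz",p["attitude"]).as_matrix()
    uv=np.c_[p["cx"]+f*v[:,0]/-v[:,2],p["cy"]-f*v[:,1]/-v[:,2]].astype(np.float32)
    w,h=int((y1-y0)*s),int((x1-x0)*s)
    return cv2.warpPerspective(shape,cv2.getPerspectiveTransform(uv,np.float32([[0,0],[w,0],[w,h],[0,h]])),(w,h),flags=cv2.INTER_CUBIC)
E
python3 - <<'E'
from h import *
for c in("top","scene"):
    im=viewer.camera(c);reg=models.cut_out(c,"clock")[0]["region"].astype(np.uint8)
    ct=max(cv2.findContours(reg,0,1)[0],key=cv2.contourArea)[:,0]
    g=ground(c,ct,42).astype(np.float32);e=cv2.fitEllipse(cv2.convexHull(g));print(c,"rim",e)
    if c=="top": print("hub,12,tip,hourtip",ground(c,[[392,263.5]],55),ground(c,[[425,213]],30),ground(c,[[349,297]],48.5))
    else: print("hub,12,tip",ground(c,[[263,205.5]],55),ground(c,[[203.5,230]],30),ground(c,[[320,207]],48.5))
    for l,z in(("pocket_watch",15),("oil_jar",50),("screwdriver",15)):
        b=models.cut_out(c,l)
        if b: 
            ys,xs=np.nonzero(b[0]["region"]);print(l,ground(c,[[xs.mean(),ys.mean()]],z))
    o=rect(c,30,im,300,-280,640,60,1.7);cv2.imwrite(f"pics/o_{c}.png",o[:,:,::-1])
a,b=[cv2.imread(f"pics/o_{c}.png")[:,:400*2] for c in("top","scene")]
cv2.imwrite("pics/o0.png",cv2.resize(np.hstack([a,b]),(800,400)))
E
```

```text
top rim ((572.3605346679688, -106.2857894897461), (299.8538513183594, 335.0974426269531), 59.71021270751953)
hub,12,tip,hourtip [[ 562.22696369 -100.053246  ]] [[ 669.17460212 -169.50595797]] [[494.07363135 -16.63327309]]
pocket_watch [[756.31825104   3.14927099]]
oil_jar [[ 562.0736069  -100.36276564]]
screwdriver [[ 431.14940185 -266.84298362]]
scene rim ((579.1531982421875, -100.30643463134766), (315.9879455566406, 337.7321472167969), 82.70083618164062)
hub,12,tip [[563.9757705  -99.81278873]] [[ 667.58816413 -167.56782377]] [[494.96258525 -11.26701797]]
pocket_watch [[759.60230186   5.3800902 ]]
oil_jar [[ 608.31501767 -306.49744096]]
screwdriver [[ 428.71138014 -267.73018325]]
```

View pics/o0.png

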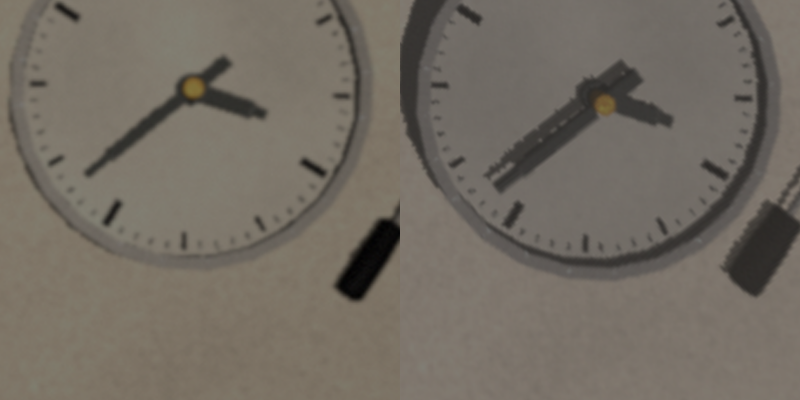

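The two cameras agree on the centre at (563,-100) and on 12 o'clock at about -33.1° in world. I'll close the gripper and move above the start point, with the tool axes aligned to the clock.

Call:
carry_out:
  deltas:
    - {"dp": [-10, -10, 0], "roll": 0, "gripper": -1}
    - {"dp": [-30, -30, 0], "roll": 0, "gripper": -1}
    - {"dp": [-53, -55, 0], "roll": 0, "gripper": -1}
    - {"dp": [-77, -80, 0], "roll": 0, "gripper": -1}
    - {"dp": [-101, -105, 0], "roll": 0, "gripper": -1}
    - {"dp": [-125, -130, 0], "roll": 0, "gripper": -1}
    - {"dp": [-149, -155, 0], "roll": 0, "gripper": -1}
    - {"dp": [-173, -180, 0], "roll": 0, "gripper": -1}
    - {"dp": [-197, -205, 0], "roll": 0, "gripper": -1}
    - {"dp": [-221, -230, 0], "roll": 0, "gripper": -1}
    - {"dp": [-245, -255, 0], "roll": 0, "gripper": -1}
    - {"dp": [-269, -280, 0], "roll": 0, "gripper": -1}
  newtons: 5

```text
clock: 2.3
eef_pos: [330.1, 189.6, 205.7]
eef_rot: [3.141, 0.001, 2.88]
wrist_force: [0.4, 0.9, -0.3]
finger_gap: 17.5
finger_force: 0.0
```

Call:
carry_out:
  deltas:
    - {"dp": [-24, -25, 0], "roll": 2, "gripper": -1}
    - {"dp": [-48, -50, 0], "roll": 4, "gripper": -1}
    - {"dp": [-72, -75, 0], "roll": 6, "gripper": -1}
    - {"dp": [-96, -100, 0], "roll": 8, "gripper": -1}
    - {"dp": [-120, -125, 0], "roll": 10, "gripper": -1}
    - {"dp": [-144, -150, 0], "roll": 12, "gripper": -1}
    - {"dp": [-168, -175, 0], "roll": 14, "gripper": -1}
    - {"dp": [-190, -197, 0], "roll": 16, "gripper": -1}
    - {"dp": [-200, -207, 0], "roll": 18, "gripper": -1}
    - {"dp": [-203.4, -210.1, 0], "roll": 18.1, "gripper": -1}
    - {"dp": [-203.4, -210.1, 0], "roll": 18.1, "gripper": -1}
    - {"dp": [-203.4, -210.1, 0], "roll": 18.1, "gripper": -1}

```text
clock: 3.3
eef_pos: [471.4, -63.4, 205.4]
eef_rot: [3.142, -0.0, 2.565]
wrist_force: [-1.0, 0.4, 0.1]
finger_gap: 0.8
finger_force: 0.0
```

Run:
```python
from h import *
s=read_state();print(s["clock"],s["eef_pos"],s["eef_rot"],s["finger_gap"],s["wrist_force"])
P=s["eef_pos"][:2]; c=np.radians(-33.1);M=np.array([[np.cos(c),np.sin(c)],[-np.sin(c),np.cos(c)]])
print("clock frame",M@(P-[563,-100]))
im=viewer.camera("scene");cv2.imwrite("pics/s1.png",cv2.resize(im[100:340,100:420,::-1],(800,600),interpolation=cv2.INTER_CUBIC))
```

```text
3.3 [471.38817434 -63.44678266 205.40379642] [ 3.14157533e+00 -3.62410095e-04  2.56529282e+00] 0.794706724609495 [-0.96788683  0.40020979  0.08542745]
clock frame [-96.70672469 -19.40808333]
```

View pics/s1.png

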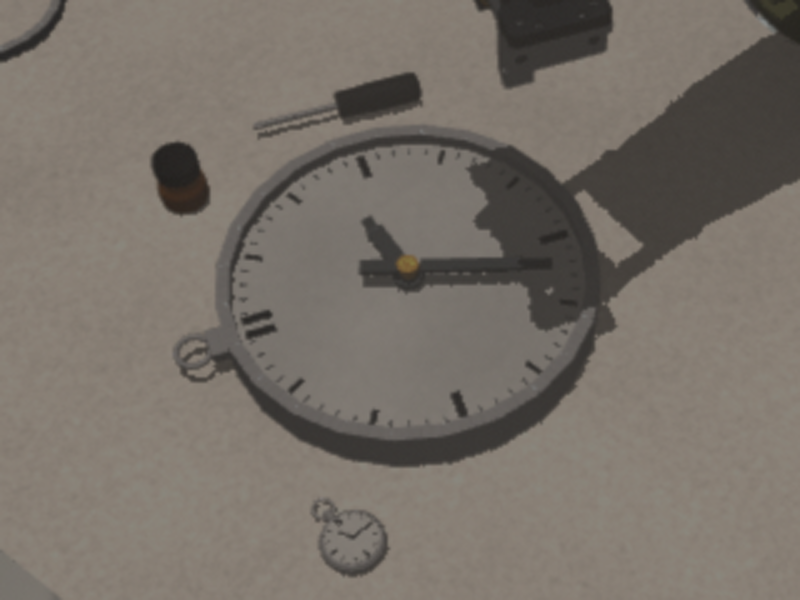

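The hand is clear of the fingertip position, with the finger on its anticlockwise side. Descending to z = 38.

Call:
carry_out:
  deltas:
    - {"dp": [0, 0, 12], "roll": 0, "gripper": -1}
    - {"dp": [0, 0, 32], "roll": 0, "gripper": -1}
    - {"dp": [0, 0, 54], "roll": 0, "gripper": -1}
    - {"dp": [0, 0, 76], "roll": 0, "gripper": -1}
    - {"dp": [0, 0, 98], "roll": 0, "gripper": -1}
    - {"dp": [0, 0, 120], "roll": 0, "gripper": -1}
    - {"dp": [0, 0, 138], "roll": 0, "gripper": -1}
    - {"dp": [0, 0, 150], "roll": 0, "gripper": -1}
    - {"dp": [0, 0, 158], "roll": 0, "gripper": -1}
    - {"dp": [0, 0, 164], "roll": 0, "gripper": -1}
    - {"dp": [0, 0, 167], "roll": 0, "gripper": -1}
    - {"dp": [0, 0, 167], "roll": 0, "gripper": -1}

```text
clock: 4.35
eef_pos: [471.8, -64.1, 38.5]
eef_rot: [3.142, 0.0, 2.565]
wrist_force: [-0.2, 0.1, -0.3]
finger_gap: 0.7
finger_force: 0.0
```

Run:
```python
import numpy as np
# arc at r=98: clock frame (98cos, -98 sin); tool x=-cx, tool y=cy; offsets per call of 12 rows
start=168.65;r=98.6
a0=start
for n,step in((12,4),(12,4),(12,4),(8,3)):
    p0=np.array([-r*np.cos(np.radians(a0)),-r*np.sin(np.radians(a0))])
    a=a0+step*np.arange(1,n+1);a=np.radians(a)
    q=np.c_[-r*np.cos(a),-r*np.sin(a)]-p0
    print(a0,np.round(q).astype(int).tolist());a0+=step*n
```

```text
168.65 [[1, 7], [2, 14], [2, 21], [2, 27], [1, 34], [0, 41], [-2, 48], [-4, 54], [-7, 61], [-10, 67], [-14, 73], [-18, 78]]
216.65 [[-4, 5], [-9, 10], [-14, 15], [-19, 20], [-25, 24], [-31, 27], [-37, 30], [-43, 33], [-50, 35], [-56, 37], [-63, 38], [-70, 39]]
264.65 [[-7, 0], [-14, 0], [-21, 0], [-27, -1], [-34, -3], [-41, -5], [-47, -7], [-53, -10], [-59, -13], [-65, -17], [-71, -21], [-76, -26]]
312.65 [[-4, -4], [-7, -7], [-11, -11], [-14, -15], [-16, -20], [-19, -24], [-22, -29], [-24, -33]]
```

Call:
carry_out:
  deltas:
    - {"dp": [1, 7, 0], "roll": 0, "gripper": -1}
    - {"dp": [2, 13, 0], "roll": 0, "gripper": -1}
    - {"dp": [2, 18, 0], "roll": 0, "gripper": -1}
    - {"dp": [2, 23, 0], "roll": 0, "gripper": -1}
    - {"dp": [1, 29, 0], "roll": 0, "gripper": -1}
    - {"dp": [1, 35, 0], "roll": 0, "gripper": -1}
    - {"dp": [0, 41, 0], "roll": 0, "gripper": -1}
    - {"dp": [-2, 48, 0], "roll": 0, "gripper": -1}
    - {"dp": [-4, 54, 0], "roll": 0, "gripper": -1}
    - {"dp": [-7, 61, 0], "roll": 0, "gripper": -1}
    - {"dp": [-12, 70, 0], "roll": 0, "gripper": -1}
    - {"dp": [-18, 78, 0], "roll": 0, "gripper": -1}

```text
clock: 5.35
eef_pos: [530.1, -8.4, 38.4]
eef_rot: [-3.141, -0.0, 2.564]
wrist_force: [-0.0, -0.6, 0.2]
finger_gap: 0.4
finger_force: 0.2
```

Run:
```python
from h import *
s=read_state();P=s["eef_pos"][:2]; c=np.radians(-33.1);M=np.array([[np.cos(c),np.sin(c)],[-np.sin(c),np.cos(c)]])
q=M@(P-[563,-100]);print("clock frame",q,np.hypot(*q),s["wrist_force"])
a=viewer.camera("scene")[120:320,130:390];b=viewer.camera("top")[170:360,290:490]
cv2.imwrite("pics/s2.png",np.hstack([cv2.resize(x[:,:,::-1],(400,400),interpolation=cv2.INTER_CUBIC) for x in(a,b)]))
```

```text
clock frame [-77.58599042  58.78685284] 97.34207710709472 [-0.04032442 -0.61057981  0.2076414 ]
```

View pics/s2.png

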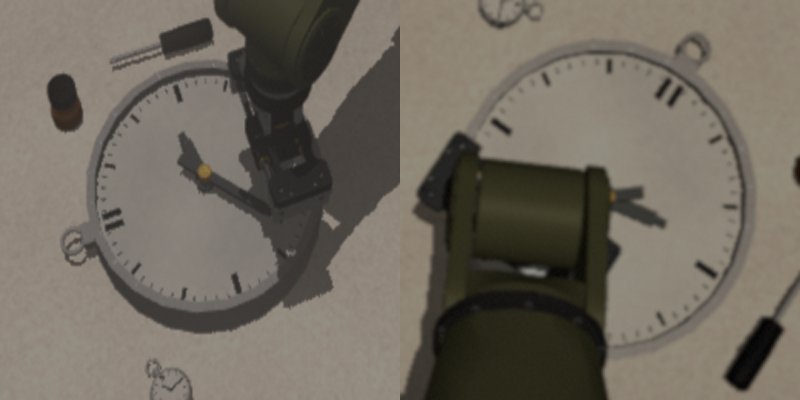

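The hand is moving with the finger and the clock hasn't shifted, so I'll continue the arc.

Call:
carry_out:
  deltas:
    - {"dp": [-4, 5, 0], "roll": 0, "gripper": -1}
    - {"dp": [-9, 10, 0], "roll": 0, "gripper": -1}
    - {"dp": [-14, 15, 0], "roll": 0, "gripper": -1}
    - {"dp": [-19, 20, 0], "roll": 0, "gripper": -1}
    - {"dp": [-25, 24, 0], "roll": 0, "gripper": -1}
    - {"dp": [-31, 27, 0], "roll": 0, "gripper": -1}
    - {"dp": [-37, 30, 0], "roll": 0, "gripper": -1}
    - {"dp": [-43, 33, 0], "roll": 0, "gripper": -1}
    - {"dp": [-50, 35, 0], "roll": 0, "gripper": -1}
    - {"dp": [-56, 37, 0], "roll": 0, "gripper": -1}
    - {"dp": [-63, 38, 0], "roll": 0, "gripper": -1}
    - {"dp": [-70, 39, 0], "roll": 0, "gripper": -1}

```text
clock: 6.45
eef_pos: [610.0, -14.8, 38.4]
eef_rot: [-3.142, -0.0, 2.564]
wrist_force: [0.7, -0.8, 0.5]
finger_gap: 0.4
finger_force: 0.2
```

Call:
carry_out:
  deltas:
    - {"dp": [-7, 0, 0], "roll": 0, "gripper": -1}
    - {"dp": [-14, 0, 0], "roll": 0, "gripper": -1}
    - {"dp": [-21, 0, 0], "roll": 0, "gripper": -1}
    - {"dp": [-27, -1, 0], "roll": 0, "gripper": -1}
    - {"dp": [-34, -3, 0], "roll": 0, "gripper": -1}
    - {"dp": [-41, -5, 0], "roll": 0, "gripper": -1}
    - {"dp": [-47, -7, 0], "roll": 0, "gripper": -1}
    - {"dp": [-52, -9, 0], "roll": 0, "gripper": -1}
    - {"dp": [-57, -12, 0], "roll": 0, "gripper": -1}
    - {"dp": [-61, -14, 0], "roll": 0, "gripper": -1}
    - {"dp": [-64, -16, 0], "roll": 0, "gripper": -1}
    - {"dp": [-67, -18, 0], "roll": 0, "gripper": -1}

```text
clock: 7.45
eef_pos: [655.8, -66.5, 38.4]
eef_rot: [-3.142, -0.0, 2.564]
wrist_force: [-0.8, 0.6, 0.5]
finger_gap: 0.6
finger_force: 0.2
```

Run:
```python
from h import *
s=read_state();P=s["eef_pos"][:2]; c=np.radians(-33.1);M=np.array([[np.cos(c),np.sin(c)],[-np.sin(c),np.cos(c)]])
q=M@(P-[563,-100]);print("clock frame",q,np.hypot(*q),s["wrist_force"],s["eef_pos"])
a=viewer.camera("scene")[120:320,130:390];b=viewer.camera("top")[170:360,290:490]
cv2.imwrite("pics/s3.png",np.hstack([cv2.resize(x[:,:,::-1],(400,400),interpolation=cv2.INTER_CUBIC) for x in(a,b)]))
```

```text
clock frame [59.41349712 78.77833481] 98.67111875143844 [-0.7787955   0.59750368  0.53321817] [655.79280168 -66.45174175  38.4124174 ]
```

View pics/s3.png

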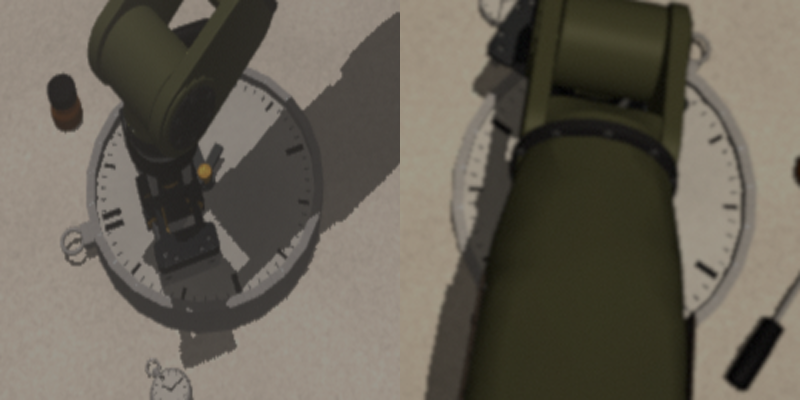

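Call:
carry_out:
  deltas:
    - {"dp": [-4, -3, 0], "roll": 0, "gripper": -1}
    - {"dp": [-8, -7, 0], "roll": 0, "gripper": -1}
    - {"dp": [-12, -12, 0], "roll": 0, "gripper": -1}
    - {"dp": [-16, -17, 0], "roll": 0, "gripper": -1}
    - {"dp": [-20, -22, 0], "roll": 0, "gripper": -1}
    - {"dp": [-23, -27, 0], "roll": 0, "gripper": -1}
    - {"dp": [-26, -32, 0], "roll": 0, "gripper": -1}
    - {"dp": [-29, -37, 0], "roll": 0, "gripper": -1}
    - {"dp": [-31, -41, 0], "roll": 0, "gripper": -1}
    - {"dp": [-33, -45, 0], "roll": 0, "gripper": -1}
    - {"dp": [-34, -48, 0], "roll": 0, "gripper": -1}
    - {"dp": [-35, -51, 0], "roll": 0, "gripper": -1}

```text
clock: 8.55
eef_pos: [657.1, -128.3, 38.5]
eef_rot: [3.142, 0.0, 2.564]
wrist_force: [0.0, 0.3, 0.0]
finger_gap: 0.6
finger_force: 0.2
```

Call:
carry_out:
  deltas:
    - {"dp": [0, -1, 0], "roll": 0, "gripper": -1}
    - {"dp": [0, -2, 0], "roll": 0, "gripper": -1}
    - {"dp": [0, -3, 0], "roll": 0, "gripper": -1}
    - {"dp": [0, -4, 0], "roll": 0, "gripper": -1}
    - {"dp": [0, -4, 0], "roll": 0, "gripper": -1}
    - {"dp": [0, -4, 0], "roll": 0, "gripper": -1}
    - {"dp": [0, 2, 0], "roll": 0, "gripper": -1}
    - {"dp": [0, 8, -4], "roll": 0, "gripper": -1}
    - {"dp": [0, 12, -20], "roll": 0, "gripper": -1}
    - {"dp": [0, 12, -45], "roll": 0, "gripper": -1}
    - {"dp": [0, 12, -75], "roll": 0, "gripper": -1}
    - {"dp": [0, 12, -105], "roll": 0, "gripper": -1}

```text
clock: 9.55
eef_pos: [663.8, -117.1, 144.7]
eef_rot: [-3.141, -0.001, 2.565]
wrist_force: [-0.2, -0.2, -0.1]
finger_gap: 0.5
finger_force: 0.0
```

Run:
```python
from h import *
s=read_state();P=s["eef_pos"][:2]; c=np.radians(-33.1);M=np.array([[np.cos(c),np.sin(c)],[-np.sin(c),np.cos(c)]])
q=M@(P-[563,-100]);print("clock frame",q,np.hypot(*q),s["wrist_force"],s["eef_pos"])
```

```text
clock frame [93.7200343  40.73633252] 102.1904771317073 [-0.24133112 -0.19180095 -0.09713674] [ 663.75721793 -117.05510632  144.66035712]
```

Call:
carry_out:
  deltas:
    - {"dp": [5, 20, -15], "roll": 0, "gripper": -1}
    - {"dp": [15, 45, -30], "roll": 0, "gripper": -1}
    - {"dp": [25, 75, -40], "roll": 0, "gripper": -1}
    - {"dp": [35, 105, -40], "roll": 0, "gripper": -1}
    - {"dp": [45, 135, -40], "roll": 0, "gripper": -1}
    - {"dp": [55, 165, -40], "roll": 0, "gripper": -1}
    - {"dp": [65, 195, -40], "roll": 0, "gripper": -1}
    - {"dp": [75, 220, -40], "roll": 0, "gripper": -1}
    - {"dp": [80, 240, -40], "roll": 0, "gripper": -1}
    - {"dp": [80, 250, -40], "roll": 0, "gripper": -1}
    - {"dp": [80, 250, -40], "roll": 0, "gripper": -1}

```text
clock: 10.47
eef_pos: [733.4, 138.2, 183.1]
eef_rot: [3.142, -0.0, 2.567]
wrist_force: [0.3, -1.0, 0.6]
finger_gap: 0.6
finger_force: 0.0
```

```bash
cat > ang.py <<'E'
from h import *
s=read_state();print(s["clock"],s["eef_pos"])
im=np.mean([viewer.camera("top").astype(float) for _ in range(3)],0).astype(np.uint8)
S=2.5;X0,Y0,X1,Y1=413,-250,713,50
o=rect("top",30,im,X0,Y0,X1,Y1,S);cv2.imwrite("pics/f.png",o[:,:,::-1])
h=rect("top",51,im,X0,Y0,X1,Y1,S)
def prof(img,c,r0,r1,lo,hi,step=.1):
    a=np.arange(lo,hi,step);r=np.arange(r0,r1,1.)
    A,Rr=np.meshgrid(np.radians(a),r)
    x=c[0]+Rr*np.cos(A);y=c[1]+Rr*np.sin(A)
    g=cv2.cvtColor(img,cv2.COLOR_RGB2GRAY)
    v=cv2.remap(g,((Y1-y)*S).astype(np.float32),((X1-x)*S).astype(np.float32),cv2.INTER_LINEAR).astype(float)
    return a,v
def cent(a,v):
    m=v.mean(0);w=np.clip(np.percentile(m,70)-m-.3*(np.percentile(m,70)-m.min()),0,None);return (a*w).sum()/w.sum()
# centre from hub colour (yellow), z=55
hs=cv2.cvtColor(im,cv2.COLOR_RGB2HSV);k=(hs[...,1]>120)&(hs[...,2]>80);k[:250]=0;k[278:]=0;k[:,:375]=0;k[:,410:]=0
ys,xs=np.nonzero(k);C=ground("top",[[xs.mean(),ys.mean()]],55)[0];print("hub",len(xs),xs.mean(),ys.mean(),C)
for c in (C,C+[2,0],C+[0,2]):
    b=[(k,cent(*prof(o,c,112,130,-33-30*k-9,-33-30*k+9))+30*k) for k in range(12)]
    bb=np.array([x[1] for x in b])
    print("bars",np.round(bb,1),"mean",bb.mean())
    for r0,r1 in((75,90),(85,100),(95,108)): 
        print(" hand",r0,[cent(*prof(h,c,r0,r1,-43,-15)).round(2)],end="")
    print()
E
python3 ang.py
```

```text
10.4667 [733.39229206 138.22715562 183.13399543]
hub 66 392.3636363636364 262.7121212121212 [ 563.80820668 -100.75371221]
bars [-32.3 -32.5 -32.3 -32.1 -32.2 -32.1 -32.  -32.1 -32.4 -32.6 -32.6 -32.5] mean -32.30546982429886
 hand 75 [np.float64(-28.22)] hand 85 [np.float64(-28.34)] hand 95 [np.float64(-28.3)]
bars [-33.1 -33.3 -33.2 -32.9 -32.6 -32.1 -31.6 -31.3 -31.5 -31.8 -32.2 -32.5] mean -32.32865705716614
 hand 75 [np.float64(-28.94)] hand 85 [np.float64(-28.91)] hand 95 [np.float64(-28.82)]
bars [-32.9 -32.9 -32.2 -31.6 -31.4 -31.2 -31.2 -31.7 -32.4 -33.1 -33.4 -33.4] mean -32.28153543772497
 hand 75 [np.float64(-29.42)] hand 85 [np.float64(-29.44)] hand 95 [np.float64(-29.3)]
```

View pics/f.png

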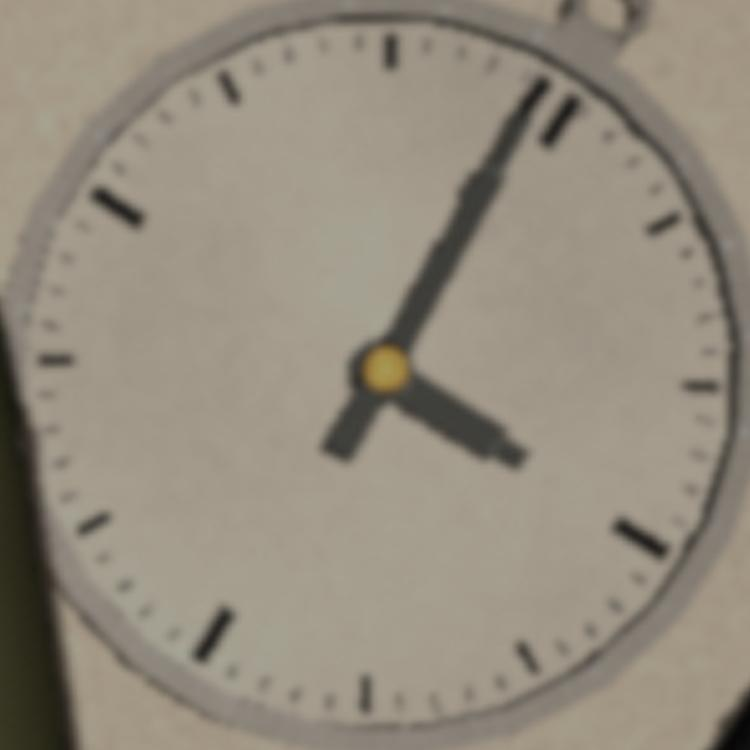

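The remaining error is about 4.0°, or roughly 6.5 mm at the finger. I'll retrace the path and push slowly.

Call:
carry_out:
  deltas:
    - {"dp": [-5, -20, 0], "roll": 0, "gripper": -1}
    - {"dp": [-15, -50, 0], "roll": 0, "gripper": -1}
    - {"dp": [-25, -80, 0], "roll": 0, "gripper": -1}
    - {"dp": [-35, -110, 0], "roll": 0, "gripper": -1}
    - {"dp": [-45, -140, 0], "roll": 0, "gripper": -1}
    - {"dp": [-55, -170, 0], "roll": 0, "gripper": -1}
    - {"dp": [-65, -200, 0], "roll": 0, "gripper": -1}
    - {"dp": [-72, -225, 0], "roll": 0, "gripper": -1}
    - {"dp": [-78, -243, 0], "roll": 0, "gripper": -1}
    - {"dp": [-80, -250, 5], "roll": 0, "gripper": -1}
    - {"dp": [-80, -250, 20], "roll": 0, "gripper": -1}
    - {"dp": [-80, -250, 40], "roll": 0, "gripper": -1}

```text
clock: 11.62
eef_pos: [664.0, -118.8, 144.5]
eef_rot: [3.14, 0.003, 2.562]
wrist_force: [-0.7, 0.3, -0.2]
finger_gap: 0.6
finger_force: 0.0
```

Call:
carry_out:
  deltas:
    - {"dp": [0, 0, 20], "roll": 0, "gripper": -1}
    - {"dp": [0, 0, 42], "roll": 0, "gripper": -1}
    - {"dp": [0, 0, 64], "roll": 0, "gripper": -1}
    - {"dp": [0, 0, 82], "roll": 0, "gripper": -1}
    - {"dp": [0, 0, 94], "roll": 0, "gripper": -1}
    - {"dp": [0, 0, 102], "roll": 0, "gripper": -1}
    - {"dp": [0, 0, 106], "roll": 0, "gripper": -1}
    - {"dp": [0, -3, 106], "roll": 0, "gripper": -1}
    - {"dp": [0, -7, 106], "roll": 0, "gripper": -1}
    - {"dp": [0, -11, 106], "roll": 0, "gripper": -1}
    - {"dp": [0, -14, 106], "roll": 0, "gripper": -1}
    - {"dp": [0, -14, 106], "roll": 0, "gripper": -1}

```text
clock: 12.62
eef_pos: [656.0, -130.5, 38.2]
eef_rot: [3.141, 0.001, 2.563]
wrist_force: [-0.4, -0.3, 0.2]
finger_gap: 0.1
finger_force: 0.0
```

Run:
```python
from h import *
s=read_state();P=s["eef_pos"][:2]; c=np.radians(-32.3);M=np.array([[np.cos(c),np.sin(c)],[-np.sin(c),np.cos(c)]])
q=M@(P-[563.8,-100.8]);print("clock frame",q,np.hypot(*q),s["wrist_force"],s["eef_pos"])
c=np.radians(-33.1);M=np.array([[np.cos(c),np.sin(c)],[-np.sin(c),np.cos(c)]]);print("old frame",M@(P-[563,-100]))
```

```text
clock frame [93.81926167 24.21040376] 96.8927113339865 [-0.37072092 -0.29984826  0.20106909] [ 656.03872723 -130.46841263   38.19966887]
old frame [94.57914306 25.28467187]
```

Call:
carry_out:
  deltas:
    - {"dp": [0, -1.5, 0], "roll": 0, "gripper": -1}
    - {"dp": [0, -3, 0], "roll": 0, "gripper": -1}
    - {"dp": [0, -4.5, 0], "roll": 0, "gripper": -1}
    - {"dp": [0, -6, 0], "roll": 0, "gripper": -1}
    - {"dp": [0, -7, 0], "roll": 0, "gripper": -1}
    - {"dp": [0, -7, 0], "roll": 0, "gripper": -1}
    - {"dp": [0, -7, 0], "roll": 0, "gripper": -1}

```text
clock: 13.2
eef_pos: [652.2, -135.5, 37.4]
eef_rot: [-3.142, -0.0, 2.564]
wrist_force: [-0.8, -0.5, 0.6]
finger_gap: 0.8
finger_force: 0.0
```

Call:
carry_out:
  deltas:
    - {"dp": [0, 5, 0], "roll": 0, "gripper": -1}
    - {"dp": [0, 15, 0], "roll": 0, "gripper": -1}
    - {"dp": [0, 20, -5], "roll": 0, "gripper": -1}
    - {"dp": [0, 20, -25], "roll": 0, "gripper": -1}
    - {"dp": [0, 20, -50], "roll": 0, "gripper": -1}
    - {"dp": [0, 20, -80], "roll": 0, "gripper": -1}
    - {"dp": [0, 25, -110], "roll": 0, "gripper": -1}
    - {"dp": [10, 45, -130], "roll": 0, "gripper": -1}
    - {"dp": [20, 75, -145], "roll": 0, "gripper": -1}
    - {"dp": [30, 105, -145], "roll": 0, "gripper": -1}
    - {"dp": [40, 135, -145], "roll": 0, "gripper": -1}
    - {"dp": [50, 165, -145], "roll": 0, "gripper": -1}

```text
clock: 14.2
eef_pos: [700.9, 32.3, 183.3]
eef_rot: [3.141, 0.001, 2.564]
wrist_force: [0.1, -0.2, 0.2]
finger_gap: 0.6
finger_force: 0.0
```

Call:
carry_out:
  deltas:
    - {"dp": [10, 30, 0], "roll": 0, "gripper": -1}
    - {"dp": [20, 60, 0], "roll": 0, "gripper": -1}
    - {"dp": [27, 85, 0], "roll": 0, "gripper": -1}
    - {"dp": [30, 95, 0], "roll": 0, "gripper": -1}
    - {"dp": [30, 100, 0], "roll": 0, "gripper": -1}
    - {"dp": [30, 100, 0], "roll": 0, "gripper": -1}

```text
clock: 14.7
eef_pos: [730.1, 130.7, 182.2]
eef_rot: [-3.141, -0.0, 2.565]
wrist_force: [-0.0, -0.5, 0.0]
finger_gap: 0.5
finger_force: 0.0
```

```bash
cat >> ang.py <<'E'
# centre-free: line fit across whole hand at its own height
v=np.radians(cent(*prof(h,C,85,105,-43,-20)));u=np.array([np.cos(v),np.sin(v)]);n=np.array([-u[1],u[0]])
t=np.r_[np.arange(-34,-14,1.),np.arange(28,106,1.)];w=np.arange(-12,12.01,.25)
g=cv2.cvtColor(h,cv2.COLOR_RGB2GRAY);P=C+t[:,None,None]*u+w[:,None]*n
V=cv2.remap(g,((Y1-P[...,1])*S).astype(np.float32),((X1-P[...,0])*S).astype(np.float32),1).astype(float)
hi=np.percentile(V,80,axis=1,keepdims=True);W=np.clip(.7*(hi-V.min(1,keepdims=True))-(V-V.min(1,keepdims=True)),0,None)
m=(W*w).sum(1)/W.sum(1);f=np.polyfit(t,m,1);print("line",np.degrees(v)+np.degrees(f[0]),"offset",f[1],"resid",np.std(m-np.polyval(f,t)))
E
python3 ang.py
```

```text
14.7 [730.08772195 130.66002521 182.24596388]
hub 64 392.40625 262.625 [ 563.98320819 -100.83594076]
bars [-32.6 -32.5 -32.4 -32.2 -32.3 -32.1 -32.  -32.  -32.3 -32.5 -32.5 -32.4] mean -32.321735578093204
 hand 75 [np.float64(-31.64)] hand 85 [np.float64(-31.85)] hand 95 [np.float64(-31.82)]
bars [-33.1 -33.3 -33.3 -33.  -32.7 -32.1 -31.5 -31.2 -31.4 -31.7 -32.1 -32.5] mean -32.32911228580935
 hand 75 [np.float64(-32.42)] hand 85 [np.float64(-32.51)] hand 95 [np.float64(-32.41)]
bars [-33.3 -32.9 -32.3 -31.7 -31.5 -31.2 -31.2 -31.6 -32.3 -33.  -33.3 -33.4] mean -32.31472010118311
 hand 75 [np.float64(-32.79)] hand 85 [np.float64(-32.9)] hand 95 [np.float64(-32.79)]
line -32.01229811857497 offset 0.3648196697238955 resid 0.2550917346860264
```

View pics/f.png

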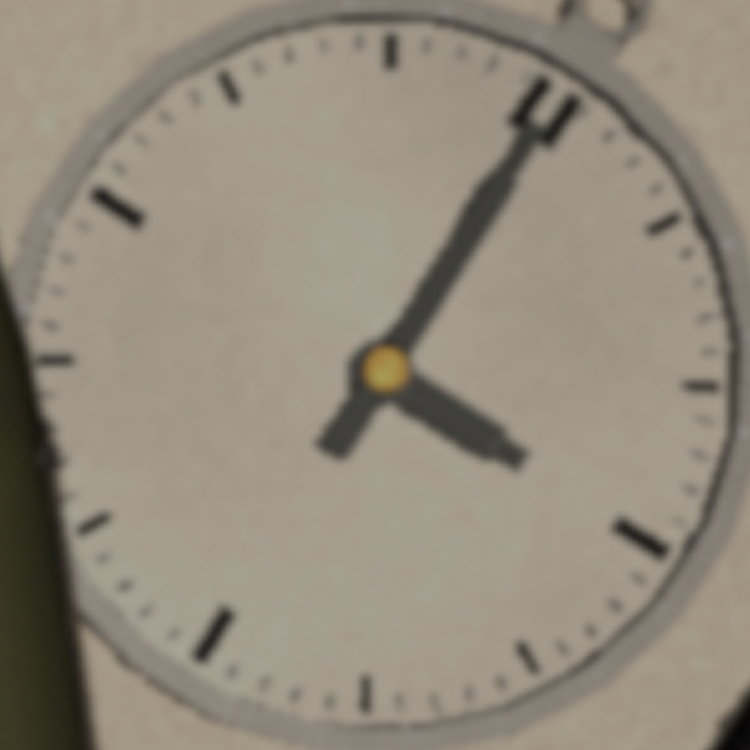

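The hand sits in the middle of the 12 bars, about 0.3–0.5° short (less than 0.1 min). The clock and nearby items haven't moved and the arm is clear, so I'm handing in.

```bash
python3 -c "
from cell import manip;print(manip.sign_off())"
```

```text
the job is handed in; nothing more can be done
None
```

The clock now shows three o'clock: the camera puts the minute hand within about 0.1 minute of 12, the clock stayed where it was, nothing beside it was disturbed, and I handed the job in with the arm clear.

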